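Draw a bread tray out of its carrier past the spring catch

TASK

The top tray of the bread carrier is locked in by the spring catch at its front corner. Hold the catch's thumb plate down with a fingertip and, while it is down, slide the tray forward over it by pushing with a finger on the tray, until the tray sticks out about 10 cm farther than it does now, level and straight on its runners, ready for unloading. Do not pick up or tip the tray, keep the loaves in their places on it, and leave the things around the carrier alone.

Things in the scene. Friction and masses are not known exactly. Their poses are not given: they have to be found in the camera images.
- carrier: Fixed dark steel frame holding two bread trays one above the other, 340 mm long (x), 340 mm wide (y); upper runners 135 mm above the bench, nothing above the top tray. Origin: centre of its underside. +x points from its open front (the end with the catches) to its closed back, +y is left when looking in at the front, z up. Trays slide out along -x. The lower tray and lower catch are fixed.
- catch_plate (a point): Middle of the top of the upper catch's thumb plate; moves with it; axes parallel to the carrier's. Level bright steel plate 72 mm long (x), 30 mm wide (y), 4 mm thick, outside the tray's right (-y) wall at the front corner, its middle 24 mm from the wall's outside. Up, its top is 158 mm above the bench, 2 mm below the top of the tray's walls. It moves straight down up to 14 mm.
- catch_nose (a point): Middle of the top of the nose, which is fixed to the thumb plate and moves with it: 12 mm long (x), 14 mm below the plate's top, 22 mm in front (-x) of its middle, reaching 22 mm in from the tray's side, in front of the tray's corner. Up, it stands 9 mm above the runners and blocks the tray; pressed more than 9 mm it is below the tray, and once the tray covers it, the tray keeps it down.
- catch (a joint): How far the upper catch is pressed down: 0 up (tray locked), 0.014 m fully down. Spring force about 1.6 N at the top, 3.2 N at the bottom; it springs back when let go.
- tray_front (a point): Lower outside edge of the upper tray's front wall, at its middle, level with the tray's underside (135 mm above the bench, on the runners); axes as tray. It starts 1 to 5 mm behind the nose. The front 105 mm of the tray is empty, so a fingertip fits inside it behind the front wall.
- tray_corner (a point): Inside front right (-x, -y) corner of the upper tray, next to the catch, where the inside faces of front wall and side wall meet the top of the tray floor (138 mm above the bench); axes parallel to the tray's. The walls rise 22 mm above this point.
- tray: Upper tray, loose, dark sheet metal, 330 mm long (x, front to back), 240 mm wide (y, left looking in at the front), walls 25 mm high, walls and floor 3 mm thick, about 0.45 kg (0.9 kg with loaves). Rests on two ledges under its long edges, 2 mm play each side; about 4 to 9 N slides it. Origin: centre of its underside.
- loaf0: Front one of three loose loaves lying across the upper tray, 175 mm long (y), 63 mm wide (x) and high, 0.15 kg; origin at the centre of its underside, on the tray floor.
- loaf1: Middle loaf, same as loaf0, about 75 mm behind it.
- loaf2: Rear loaf, same as loaf0, about 75 mm behind loaf1.
- shaker: Loose aluminium flour shaker, 72 mm wide, 108 mm high, with a side handle, standing on the bench on the catch side of the carrier; origin at the centre of its underside.
- scraper: Loose dough scraper, steel blade 85 x 150 mm with a wooden bar handle 26 mm high, lying on the bench in front of the carrier; origin on the bench under it.
- bowl: Loose steel bowl, 130 mm wide, 55 mm high, on the bench behind the carrier; origin at the centre of its underside.
There are look-alikes about, which are no part of the job. What is shaped like the loaf1 but black or turquoise is not meant.

How it is judged:
On the way, in this order (a step that is already met when the one before it is completed fails the run):
1. a fingertip holds the catch down, the tray still in place behind it (value of joint catch above 0.009 m and contact force between the fingers and catch above 0.5 N and x of tray_front in the frame of carrier above -0.172 m), for 0.05 s.
2. the tray's front passes over the nose while a finger still holds the catch down (x of tray_front in the frame of carrier between -0.19 and -0.174 m and value of joint catch above 0.008 m and contact force between the fingers and catch above 0.3 N), for 0.02 s.
At the end, for the whole second after the job is handed in: the upper tray sticks out 70 to 130 mm farther than at the start, lies level (within 0.04 rad) and straight (within 0.05 rad) on its runners, at rest, with the three loaves still lying on it in their places (within about 40 mm) (distance of tray_front from where it was at the start of the episode between 0.07 and 0.13 m and x of tray_front in the frame of carrier below -0.22 m and angle between tray's own z axis and vertical below 0.04 rad and angle between the x axis of tray and the x axis of carrier, either way round below 0.05 rad and z of tray in the frame of carrier between 0.131 and 0.141 m and linear speed of tray below 0.02 m/s and x of loaf0 in the frame of tray between -0.07 and 0.02 m and x of loaf1 in the frame of tray between 0.01 and 0.09 m and x of loaf2 in the frame of tray above 0.08 m and z of each of loaf0, loaf1, loaf2 in the frame of tray below 0.012 m); the robot touches nothing.
It fails at once if the tray is lifted or tipped (angle between tray's own z axis and vertical above 0.07 rad or z of tray in the frame of carrier above 0.147 m).
It fails at once if a loaf is lifted or tipped (z of any of loaf0, loaf1, loaf2 in the frame of tray above 0.02 m).
It fails at once if a thing beside the carrier is disturbed (distance of any of shaker, scraper, bowl from where it was at the start of the episode above 0.02 m).
It also fails if it takes over 35 s, if anything falls off the work surface, if the arm or the gripper's body presses on something with over 40 N, if the wrist force passes 120 N, or if a joint passes its speed limit or range.

ROBOT

A 6-joint arm with a two-finger parallel gripper is mounted at the origin on the work surface. World frame = base frame: x ahead of the robot, y to its left, z up, the work surface at z = 0. Lengths are in m, angles in rad, forces in N, time in s.
With the tool pointing down it reaches from about 0.3 to 0.775 m from the base axis. Payload 14.6 kg.
Tool frame: the origin (TCP) lies at the very end of the fingers, on their centre line; the grasp point (between the pads) lies 19 mm behind it; z points along the fingers, y is the direction in which the jaws open and shut (so a half turn about z gives the same grasp; the last joint's range is limited). The gripper opens to 94 mm and grips with 3 to 60 N. Pads are 16 mm wide; open, the fingers measure 119 mm over their backs; the gripper's body (75 mm by 177 mm) begins 78 mm behind the grasp point.
Start: joints at [-1.277, 0.3, 1.521, -0, 1.321, -0.067], TCP at [0.194, -0.515, 0.205] pointing down, gripper open.
Joint ranges: [-3.03, 3.03], [-0.79, 2.21], [0.23, 2.52], [-1.04, 4.18], [0, 3.07], [-2.55, 2.55]. Speed limits (rad/s): [2.22, 2.22, 2.57, 3.14, 3.14, 3.14].

INTERFACE

Orientations are given as [roll, pitch, yaw] about the fixed x, y, z axes, in that order (R = Rz(yaw) Ry(pitch) Rx(roll)).
In Python, from station import ctrl, vision, ticket gives the robot as it stands.
- The arm moves only by the tool step_arm, never from a script. Its argument "steps" is a list of rows, each an object of numbers: "x", "y", "z": the shift along the tool's x, y, z in m; "ax", "ay", "az": the turn, a rotation vector about the tool's x, y, z in degrees; "claw": the finger opening in m, from 0 to 0.094. A call has 1 to 5 rows; each row shifts and turns the pose as measured when the row begins, along the tool's axes as they then stand; what a row does not reach is not made up. A row lasts 1/12 s, in which the tool goes at most 41.7 mm and 7.16 degrees, less where a joint would pass 70% of its speed; a pose out of reach is approached as far as the arm can. A call with a gripper value outside its range is refused whole. The fingers move at their own pace and stop on an object; "grip_force" is the grip in N (left out, the last holds). Time passes only in rows, so rows that do not move let the fingers close. It gives the time, the measured TCP pose, the force and the opening at its end, in the units of the state.
- ctrl.get_obs(): the state, without advancing time (a new reading comes with each control period).
- vision.camera(name): name is "scene" or "top" or "wrist"; returns (picture, depth): 420x560x3 uint8, red, green, blue; 420x560 float32, m along the optical axis (not along the pixel's ray), 0 where there is no reading.
- vision.camera_params(name): a dict with "fov_y" (degrees; the focal length in pixels is half the picture's height over the tangent of half this angle, whatever the lens; pixels are square), "cx", "cy" (the principal point, pixels), "origin" and "attitude" of the camera in the world; the wrist camera has in their place "mount" (4x4, takes a point from camera to tool coordinates, whose origin is the TCP and whose axes are the flange's). Camera axes: x right, y up, looking along -z (the intrinsics and any distortion apply to the point x, -y, -z); pixel columns grow to the right and rows downward; lengths in m; the calibration is good to about 2 mm. A picture is of the moment at which its call begins: read the wrist's pose just before it. camera_params takes no time and is no camera call.
- ticket.hand_in(): hands the job in, once; it reports no verdict.
The state is a dict: "time_s": time; "qpos": joint angles; "joint_vel": joint speeds; "tau": joint torques, N m; "ee_pos": TCP position; "eef_rot": TCP orientation; "force": force on the tool from outside, world axes, zero at the start; "moment": the same for the moment, N m; "grip_width": finger opening in m.
Only numpy, scipy, OpenCV 4.12 (cv2) and the standard library are available. Lean on these libraries where they do the work, as an engineer would, in place of code of your own. Each camera call takes 0.05 s, during which the arm holds its last target.

## Working session

There is one attempt and no reset: what is moved stays moved. The work goes in short steps, Python scripts to look and compute and a tool call to move; the robot and the scene stay as the last step left them, time stands still between calls to the robot, and variables do not carry over. Pictures are saved under pics/ and viewed, and the job is handed in when it is done.

Besides the shell and the picture viewer there is one more tool, called after "Call:" as name(argument=value, ...) on one line, values as JSON. step_arm: Moves the arm, as the interface text tells. Its arguments: {"type":"object","properties":{"steps":{"type":"array"},"grip_force":{"type":"number"}},"required":["steps"]}

```bash
ls; mkdir -p pics
python3 - <<'E'
from station import ctrl, vision, ticket
import cv2,json,numpy as np
print(ctrl.get_obs())
for n in ["scene","top","wrist"]:
    p,d=vision.camera(n); cv2.imwrite(f"pics/{n}0.png",p[:,:,::-1]); np.save(f"pics/{n}0.npy",d)
    print(n,vision.camera_params(n))
E
```

```text
pics
{'time_s': 0.0, 'qpos': array([-1.27662026e+00,  3.00467119e-01,  1.52158222e+00, -4.96795232e-05,
        1.32072987e+00, -6.65686544e-02]), 'joint_vel': array([-2.54388986e-03,  4.61551342e-04,  2.02630354e-04,  1.67713176e-03,
        1.19845913e-04,  6.16437987e-05]), 'tau': array([-2.01656170e-03, -5.31809127e+01, -3.52739024e+01,  7.07202265e-02,
        2.44248135e-02, -4.16735941e-05]), 'ee_pos': array([ 0.19405609, -0.51433699,  0.20488804]), 'eef_rot': array([-3.14040553e+00, -3.09157389e-05,  3.60757023e-01]), 'force': array([ 0.38103696, -1.04829073, -0.43163928]), 'moment': array([-0.0151072 , -0.04420087, -0.00396876]), 'grip_width': 0.09365573708477343}
scene {'fov_y': 44.78702831472524, 'cx': 292.97282131170033, 'cy': 206.86565294301383, 'origin': array([ 1.28483849, -0.30551193,  1.05327557]), 'attitude': array([ 0.69330134, -0.01023554,  1.15853404])}
top {'fov_y': 46.092702397352205, 'cx': 272.9314620630809, 'cy': 219.71009883348856, 'origin': array([0.37967517, 0.02209916, 1.30877085]), 'attitude': array([ 1.40538627e-01, -1.06154387e-03, -1.59465391e+00])}
wrist {'fov_y': 71.09743051925777, 'cx': 277.263222161758, 'cy': 210.85862109686596, 'mount': array([[ 1.44238286e-03,  9.63808697e-01,  2.66590912e-01,
         7.81947886e-02],
       [ 9.99998466e-01, -1.12512890e-03, -1.34277505e-03,
         1.21310425e-04],
       [-9.94229128e-04,  2.66592439e-01, -9.63808841e-01,
        -1.79389665e-01],
       [ 0.00000000e+00,  0.00000000e+00,  0.00000000e+00,
         1.00000000e+00]])}
```

View pics/scene0.png

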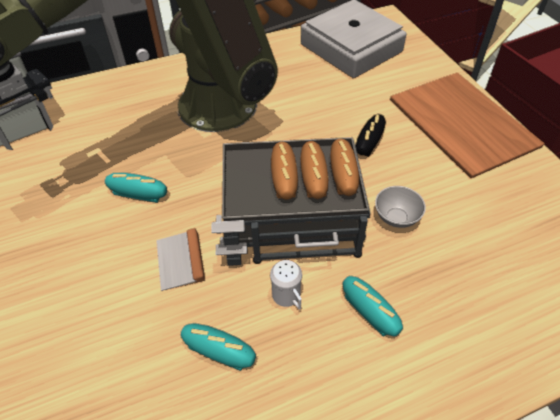

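View pics/top0.png

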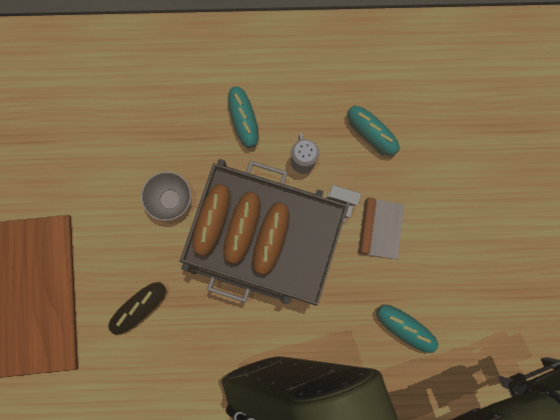

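View pics/wrist0.png

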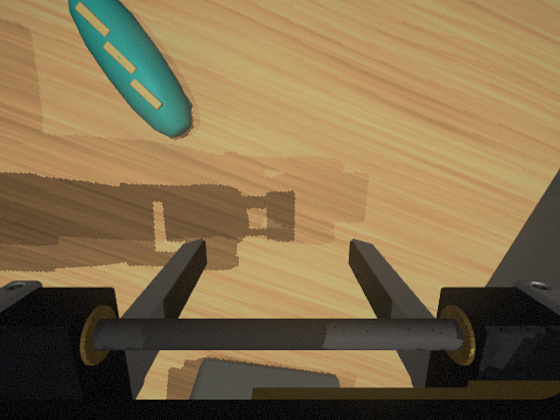

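The top view shows the tray at about (265,235). Its open front faces right, the bright thumb plate is at (345,195), and three brown loaves sit at (211,220), (242,228) and (271,238). The turquoise and black loaf shapes on the bench are the look-alikes. Next I'll measure the carrier frame.

```bash
cat > h.py <<'E'
import numpy as np, cv2
from scipy.spatial.transform import Rotation as R
def cloud(par,d,T=None):
    h,w=d.shape; f=h/2/np.tan(np.radians(par['fov_y'])/2)
    v,u=np.mgrid[:h,:w]
    P=np.stack([(u-par['cx'])/f*d,-(v-par['cy'])/f*d,-d],-1)
    if T is None:
        return P@R.from_euler('xyz',par['attitude']).as_matrix().T+par['origin']
    return P@T[:3,:3].T+T[:3,3]
def wristT(par,o):
    T=np.eye(4);T[:3,:3]=R.from_euler('xyz',o['eef_rot']).as_matrix();T[:3,3]=o['ee_pos'];return T@par['mount']
E
python3 - <<'E'
from station import vision
from h import *
for n in ['top','scene']:
    d=np.load(f'pics/{n}0.npy'); P=cloud(vision.camera_params(n),d)
    im=cv2.imread(f'pics/{n}0.png')
    if n=='top':
        print('bench z',P[330,200],P[60,60])
        for uv in [(345,193),(352,197),(335,190),(345,212),(305,265),(300,154),(382,228),(212,220),(242,228),(271,238)]: print(uv,P[uv[1],uv[0]].round(4))
        cv2.imwrite('pics/topcrop.png',cv2.resize(im[140:320,170:420],None,fx=3.1,fy=3.1,interpolation=cv2.INTER_CUBIC))
    z=P[...,2]
    # tray floor
    if n=='top':
        m=(abs(z-.138)<.006)&(np.hypot(P[...,0]-.4,P[...,1])<.3)
        m2=cv2.morphologyEx(m.astype(np.uint8),cv2.MORPH_OPEN,np.ones((3,3)))
        cv2.imwrite('pics/m.png',m2*255)
    hgt=np.clip(z/0.25,0,1)*255
    cv2.imwrite(f'pics/{n}h.png',hgt.astype(np.uint8))
    sc={'top':(345,193),'scene':(229,226)}[n]
    u,v=sc
    print(n); print(P[v-8:v+9:2,u-20:u+24:4,2].round(3))
E
```

```text
bench z [2.80241264e-01 2.12382275e-01 2.47904041e-04] [1.02948788 0.60105423 0.00343823]
(345, 193) [ 0.6024 -0.1555  0.1578]
(352, 197) [ 0.5926 -0.1719  0.1566]
(335, 190) [ 0.6099 -0.1319  0.159 ]
(345, 212) [ 0.572  -0.1686  0.059 ]
(305, 265) [ 0.4353 -0.0563  0.1381]
(300, 154) [ 0.7139 -0.0549  0.1083]
(382, 228) [ 0.5341 -0.272   0.0113]
(212, 220) [0.5393 0.1555 0.1985]
(242, 228) [0.5195 0.0878 0.1975]
(271, 238) [0.4944 0.0225 0.2046]
top
[[ 0.002 -0.003  0.157  0.001  0.002  0.001  0.003 -0.003 -0.001 -0.002
   0.005]
 [ 0.003  0.002  0.158  0.163  0.157  0.002  0.003 -0.     0.003 -0.002
   0.002]
 [ 0.005 -0.003  0.159  0.161  0.157  0.16   0.001  0.007  0.004 -0.003
   0.   ]
 [-0.001 -0.001  0.161  0.162  0.152  0.16   0.158  0.158 -0.002  0.004
   0.   ]
 [-0.001  0.158  0.158  0.157  0.16   0.158  0.157  0.158  0.157 -0.005
   0.   ]
 [-0.001  0.159  0.16   0.162  0.157  0.16   0.157  0.159  0.161  0.001
  -0.001]
 [-0.001  0.13   0.157  0.158  0.155  0.157  0.157  0.156  0.16   0.001
   0.001]
 [ 0.164  0.162  0.127  0.131  0.16   0.16   0.158  0.161  0.16  -0.002
   0.016]
 [ 0.146  0.159  0.159  0.129  0.13   0.159  0.16   0.16   0.16   0.001
   0.019]]
scene
[[-0.002 -0.001  0.144  0.002  0.154  0.153  0.152  0.151  0.151  0.155
   0.149]
 [-0.002 -0.     0.145  0.     0.149  0.148  0.159  0.16   0.157  0.144
   0.144]
 [ 0.     0.16   0.156  0.16   0.158  0.157  0.159  0.157  0.156  0.142
   0.139]
 [ 0.002  0.158  0.156  0.155  0.157  0.158  0.157  0.157  0.156  0.135
   0.136]
 [-0.001  0.162  0.158  0.159  0.159  0.156  0.158  0.16   0.158  0.054
   0.054]
 [-0.     0.16   0.159  0.159  0.158  0.159  0.156  0.157  0.159  0.053
   0.051]
 [-0.001  0.159  0.159  0.157  0.159  0.16   0.159  0.161  0.159  0.051
   0.051]
 [ 0.     0.153  0.156 -0.001  0.132  0.144  0.138  0.132  0.121  0.051
   0.057]
 [ 0.002 -0.    -0.003  0.002  0.129  0.136  0.131  0.13   0.052  0.054
   0.051]]
```

View pics/topcrop.png

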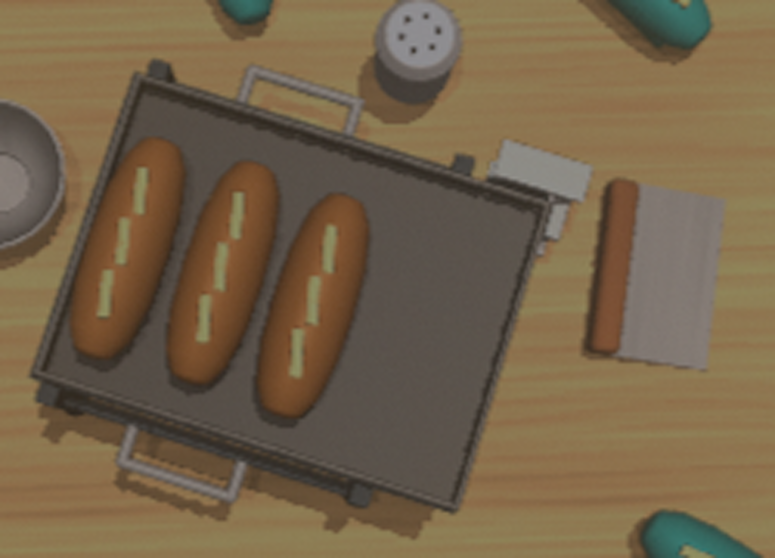

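```bash
cat > fit.py <<'E'
from station import vision
from h import *
from scipy.optimize import minimize
def fitplate(names=('top','scene'),tag='0'):
    for n in names:
        d=np.load(f'pics/{n}{tag}.npy');P=cloud(vision.camera_params(n),d);im=cv2.imread(f'pics/{n}{tag}.png')
        bright=im.min(2)>(100 if n=='top' else 130)
        m=(abs(P[...,2]-.158)<.008)&bright&(P[...,0]>.54)&(P[...,0]<.66)&(P[...,1]<-.1)&(P[...,1]>-.22)
        k,l,s,c=cv2.connectedComponentsWithStats(m.astype(np.uint8))
        i=1+np.argmax(s[1:,4]);m=l==i
        xy=P[m][:,:2];r=cv2.minAreaRect((xy*1000).astype(np.float32));print(n,'plate',m.sum(),r,P[m][:,2].mean())
fitplate()
d=np.load('pics/top0.npy');par=vision.camera_params('top')
f=210/np.tan(np.radians(par['fov_y'])/2);Rm=R.from_euler('xyz',par['attitude']).as_matrix()
def ray(u,v,z):
    D=Rm@np.array([(u-par['cx'])/f,-(v-par['cy'])/f,-1]);return par['origin']+D*(z-par['origin'][2])/D[2]
C=np.array([ray(a/3.1+170-.34,b/3.1+140-.34,.16) for a,b in [(547,203),(457,510),(36,375),(137,75)]])
print('corners fr fl bl br',C.round(4))
for i in range(4):
    e=C[(i+1)%4]-C[i];print(np.linalg.norm(e).round(4),np.degrees(np.arctan2(e[1],e[0])).round(2))
P=cloud(par,d)
m=(abs(P[...,2]-.138)<.006)&(P[...,0]>.33)&(P[...,0]<.66)&(P[...,1]>-.18)&(P[...,1]<.26)
k,l,s,c=cv2.connectedComponentsWithStats(m.astype(np.uint8));m=l==(1+np.argmax(s[1:,4]))
print('floor rect',m.sum(),cv2.minAreaRect((P[m][:,:2]*1000).astype(np.float32)),P[m][:,2].mean())
print('center',C.mean(0))
E
python3 fit.py
```

```text
top plate 362 ((598.8588256835938, -154.2095947265625), (71.88240051269531, 30.665246963500977), 69.9869384765625) 0.1585712339605315
scene plate 362 ((598.9441528320312, -154.81103515625), (70.75714874267578, 32.369651794433594), 70.59298706054688) 0.1579228875877639
corners fr fl bl br [[ 0.5727 -0.1565  0.16  ]
 [ 0.344  -0.0796  0.16  ]
 [ 0.4512  0.2321  0.16  ]
 [ 0.6802  0.1548  0.16  ]]
0.2413 161.42
0.3297 71.02
0.2416 -18.65
0.3294 -109.03
floor rect 8093 ((513.924560546875, 38.536376953125), (325.37652587890625, 235.0420379638672), 70.99545288085938) 0.13859104486904028
center [0.51202236 0.03770695 0.16      ]
```

Call:
step_arm(steps=[{"z":-0.02,"x":0.01,"az":-7},{"z":-0.02,"x":0.03,"az":-7},{"x":0.04,"az":-7},{"x":0.04,"az":-7},{"x":0.04,"az":-7}])

```text
validation failed for argument at $.st...
```

```bash
cat > go.py <<'E'
import sys
from station import ctrl
from h import *
def delta(p,yaw):
    o=ctrl.get_obs();Rm=R.from_euler('xyz',o['eef_rot']).as_matrix()
    d=Rm.T@(np.array(p)-o['ee_pos'])
    Rt=R.from_euler('xyz',[np.pi,0,yaw]).as_matrix()
    rv=np.degrees(R.from_matrix(Rm.T@Rt).as_rotvec())
    print('t',round(o['time_s'],2),'pos',o['ee_pos'].round(4),'rpy',o['eef_rot'].round(4),'F',o['force'].round(2),'w',round(o['grip_width'],4))
    print('tool delta mm',(d*1000).round(1),'rot deg',rv.round(2))
if __name__=='__main__': delta([float(a) for a in sys.argv[1:4]],float(sys.argv[4]))
E
python3 go.py .5716 -.1388 .24 1.241
```

```text
t 0.15 pos [ 0.1941 -0.5144  0.205 ] rpy [-3.1408e+00 -1.0000e-04  3.6080e-01] F [0.21 0.44 0.45] w 0.0942
tool delta mm [ 485.8 -218.2  -34.7] rot deg [-4.000e-02 -3.000e-02 -5.043e+01]
```

Call:
step_arm(steps=[{"x":0.01,"y":0,"z":-0.02,"ax":0,"ay":0,"az":-7,"claw":0.05},{"x":0.03,"y":0,"z":-0.02,"ax":0,"ay":0,"az":-7,"claw":0.05},{"x":0.04,"y":0,"z":0,"ax":0,"ay":0,"az":-7,"claw":0.05},{"x":0.04,"y":0,"z":0,"ax":0,"ay":0,"az":-7,"claw":0.05},{"x":0.04,"y":0,"z":0,"ax":0,"ay":0,"az":-7,"claw":0.05}])

```text
time_s: 0.57
ee_pos: [0.3181, -0.4173, 0.2447]
eef_rot: [-3.138, -0.003, 0.982]
force: [0.1, -0.3, 0.4]
grip_width: 0.0644
```

```bash
python3 go.py .5716 -.1388 .24 1.241
```

```text
t 0.57 pos [ 0.3181 -0.4173  0.2447] rpy [-3.1375e+00 -2.6000e-03  9.8160e-01] F [ 0.15 -0.28  0.37] w 0.0644
tool delta mm [372.4  56.    5.5] rot deg [ -0.21  -0.18 -14.86]
```

Call:
step_arm(steps=[{"x":0.04,"y":0.006,"z":0,"ax":0,"ay":0,"az":-7,"claw":0.05},{"x":0.04,"y":0.002,"z":0,"ax":0,"ay":0,"az":-7,"claw":0.05},{"x":0.04,"y":-0.004,"z":0,"ax":0,"ay":0,"az":-1,"claw":0.05},{"x":0.04,"y":-0.004,"z":0,"ax":0,"ay":0,"az":0,"claw":0.05},{"x":0.04,"y":-0.004,"z":0,"ax":0,"ay":0,"az":0,"claw":0.05}])

```text
time_s: 0.98
ee_pos: [0.3951, -0.2277, 0.2438]
eef_rot: [-3.137, -0.005, 1.261]
force: [1.4, 0.0, -0.0]
grip_width: 0.0496
```

```bash
python3 go.py .5716 -.1388 .24 1.241
```

```text
t 0.98 pos [ 0.3951 -0.2277  0.2438] rpy [-3.1365 -0.0049  1.2611] F [ 1.4   0.01 -0.05] w 0.0496
tool delta mm [138.4 141.    3.8] rot deg [-0.29 -0.28  1.15]
```

Call:
step_arm(steps=[{"x":0.028,"y":0.028,"z":0,"ax":0,"ay":0,"az":1,"claw":0.05},{"x":0.028,"y":0.028,"z":0,"ax":0,"ay":0,"az":0,"claw":0.05},{"x":0.028,"y":0.028,"z":0,"ax":0,"ay":0,"az":0,"claw":0.05},{"x":0.028,"y":0.028,"z":0,"ax":0,"ay":0,"az":0,"claw":0.05},{"x":0.025,"y":0.027,"z":0,"ax":0,"ay":0,"az":0,"claw":0.05}])

```text
time_s: 1.4
ee_pos: [0.5731, -0.1312, 0.2451]
eef_rot: [-3.138, -0.005, 1.245]
force: [-0.1, -1.1, 0.8]
grip_width: 0.0499
```

Call:
step_arm(steps=[{"x":0,"y":0,"z":0,"ax":0,"ay":0,"az":0,"claw":0.05}])

```text
time_s: 1.48
ee_pos: [0.5765, -0.1281, 0.2433]
eef_rot: [-3.136, -0.005, 1.248]
force: [-0.4, 0.3, -1.3]
grip_width: 0.0501
```

```bash
python3 go.py .5716 -.1388 .2 1.241
python3 - <<'E'
from station import ctrl, vision
from h import *
o=ctrl.get_obs();p,d=vision.camera('wrist');cv2.imwrite('pics/wrist1.png',p[:,:,::-1]);np.save('pics/wrist1.npy',d)
np.save('pics/wrist1T.npy',wristT(vision.camera_params('wrist'),o))
E
```

```text
t 1.48 pos [ 0.5765 -0.1281  0.2433] rpy [-3.1359 -0.0053  1.248 ] F [-0.42  0.33 -1.32] w 0.0501
tool delta mm [-11.9  -1.   43.3] rot deg [-0.33 -0.3   0.4 ]
```

View pics/wrist1.png

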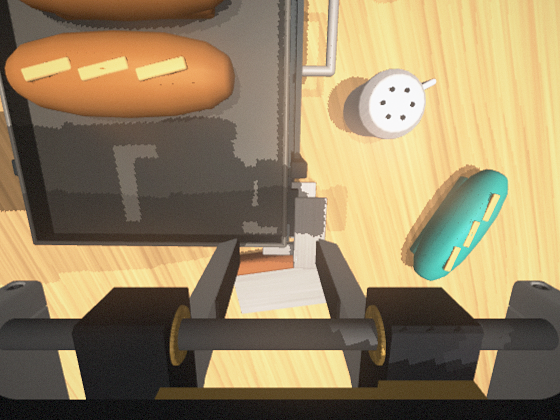

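Run:
```python
from station import vision
from h import *
T=np.load('pics/wrist1T.npy');d=np.load('pics/wrist1.npy');P=cloud(vision.camera_params('wrist'),d,T)
yaw=1.241;ex=np.array([np.cos(yaw),np.sin(yaw)]);ey=np.array([-ex[1],ex[0]])
Q=P.copy();x=P[...,:2]-np.array([.599,-.1545]);Q[...,0]=x@ex;Q[...,1]=x@ey
print('column profiles ex,ey,z mm')
for u in [100,200]:
    for v in range(228,254,2): print(u,v,(Q[v,u]*1000).round(1))
print('row')
for u in range(274,334,3): print(u,(Q[215,u]*1000).round(1))
print('plate col')
for v in range(176,250,4): print(v,(Q[v,308]*1000).round(1), (Q[v,285]*1000).round(1))
```

```text
column profiles ex,ey,z mm
100 228 [ -2.8 210.9 138.3]
100 230 [ -5.  211.2 138.2]
100 232 [ -7.5 212.2 137.2]
100 234 [ -7.9 209.3 142.3]
100 236 [ -7.9 206.  147.9]
100 238 [ -7.9 202.7 153.5]
100 240 [ -8.1 199.9 158.3]
100 242 [ -9.4 199.  160.2]
100 244 [-10.7 198.  162.2]
100 246 [-79.9 304.3  -1. ]
100 248 [-82.5 303.7   0.7]
100 250 [-86.8 305.7  -1.6]
100 252 [-89.5 305.1   0. ]
200 228 [ -1.6 108.3 138.6]
200 230 [ -4.  108.5 138.1]
200 232 [ -6.2 108.7 137.9]
200 234 [ -7.6 108.2 140.2]
200 236 [ -8. 107. 145.]
200 238 [ -7.9 105.5 150.8]
200 240 [ -7.7 103.9 156.9]
200 242 [ -8.4 103.  160.4]
200 244 [-10.  102.9 161.4]
200 246 [-77.6 148.5   0.7]
200 248 [-81.4 149.1  -0.6]
200 250 [-84.7 149.3  -0.6]
200 252 [-87.9 149.4  -0.2]
row
274 [ 12.7  32.8 137.7]
277 [ 13.   29.8 138.9]
280 [ 12.6  26.8 137.3]
283 [ 19.3  24.1 160.7]
286 [ 19.7  21.4 161.9]
289 [ 14.6  17.9 143.9]
292 [ 10.7  14.3 130.3]
295 [ 18.5  12.8 157.6]
298 [ 18.6  10.  157.7]
301 [ 18.7   7.2 158.1]
304 [ 18.5   4.3 157.1]
307 [ 19.    1.7 158.7]
310 [ 19.   -1.1 158.9]
313 [ 18.8  -4.1 157.9]
316 [ 19
[... 296 characters left out ...]
[ 44.8  22.7 160.5]
192 [23.4 -7.4 72.8] [ 41.2  22.6 161.1]
196 [18.6 -7.5 73.3] [ 37.5  22.6 161.2]
200 [ 33.    1.1 157.2] [ 33.9  22.5 161.9]
204 [ 29.8   1.2 159.6] [ 29.8  22.4 160.4]
208 [ 25.8   1.  158.7] [ 26.2  22.4 161.1]
212 [ 21.7   0.7 158. ] [ 22.4  22.3 161.4]
216 [ 17.7   0.6 157.7] [ 18.3  22.3 160.5]
220 [ 13.7   0.4 157.4] [ 14.4  22.2 160.4]
224 [ 10.3   0.4 159.1] [ 10.8  22.2 161.5]
228 [  6.    0.2 158.1] [  6.6  22.1 160.7]
232 [2.000e+00 1.000e-01 1.581e+02] [  2.6  22.  160.5]
236 [-1.900e+00 -1.000e-01  1.585e+02] [ -1.   22.  161.6]
240 [ -5.9  -0.2 158.6] [ -5.4  21.9 160.7]
244 [-10.2  -0.4 158.1] [ -9.5  21.8 160.6]
248 [-14.   -0.4 159. ] [-20.7  21.3 143.4]
```

The wrist view shows the front wall at row ~243, the right wall at column ~287 and the plate at (310,225), all matching the top-view fit. The fingers straddle the right wall. Next I'll descend just behind the front wall.

Call:
step_arm(steps=[{"x":-0.01,"y":-0.001,"z":0.015,"ax":-0.3,"ay":-0.3,"az":0.4,"claw":0.05},{"x":-0.002,"y":0,"z":0.025,"ax":0,"ay":0,"az":0,"claw":0.05},{"x":0,"y":0,"z":0.025,"ax":0,"ay":0,"az":0,"claw":0.05},{"x":0,"y":0,"z":0.008,"ax":0,"ay":0,"az":0,"claw":0.05},{"x":0,"y":0,"z":0,"ax":0,"ay":0,"az":0,"claw":0.05}])

```text
time_s: 1.95
ee_pos: [0.5672, -0.1424, 0.1687]
eef_rot: [3.141, 0.001, 1.24]
force: [0.9, -0.2, 0.8]
grip_width: 0.0498
```

```bash
python3 go.py .5716 -.1388 .146 1.241
python3 - <<'E'
from station import ctrl, vision
from h import *
p,d=vision.camera('wrist');cv2.imwrite('pics/wrist2.png',p[:,:,::-1])
p,d=vision.camera('scene');cv2.imwrite('pics/scene2.png',cv2.resize(p[150:290,160:380,::-1],None,fx=3.5,fy=3.5))
E
```

```text
t 1.95 pos [ 0.5672 -0.1424  0.1687] rpy [3.1414e+00 1.3000e-03 1.2403e+00] F [ 0.91 -0.16  0.81] w 0.0498
tool delta mm [ 4.8  3.  22.7] rot deg [ 0.01  0.07 -0.04]
```

View pics/wrist2.png

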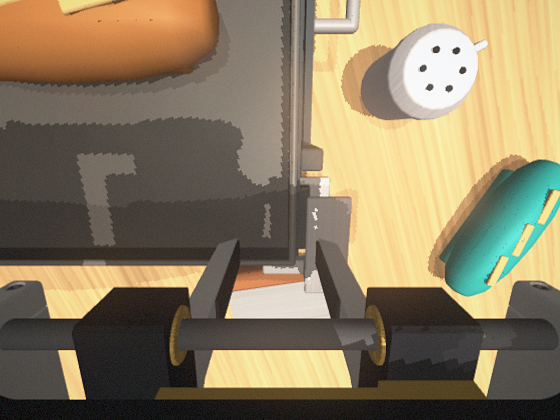

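View pics/scene2.png

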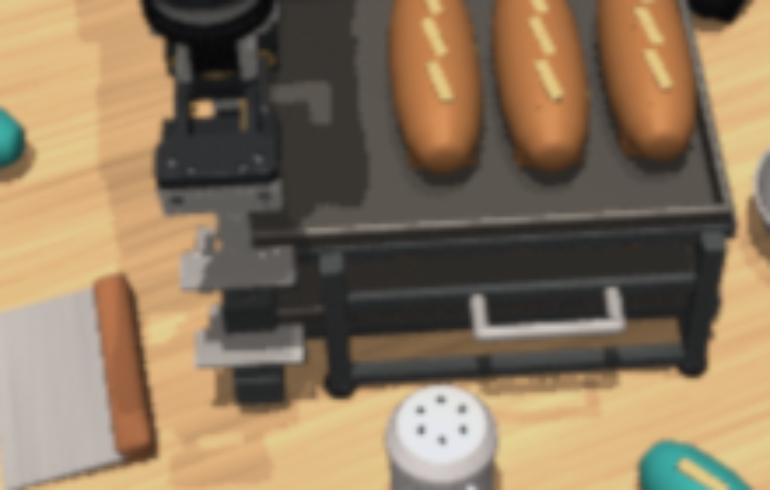

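The fingers straddle the right wall, with the plate finger over the plate. The tool is 5 mm short in x and 3 mm short in y, so I'll correct that and then press.

Call:
step_arm(steps=[{"x":0.005,"y":0.003,"z":0,"ax":0,"ay":0,"az":0,"claw":0.05},{"x":0,"y":0,"z":0,"ax":0,"ay":0,"az":0,"claw":0.05}])

```text
time_s: 2.22
ee_pos: [0.5734, -0.139, 0.1736]
eef_rot: [3.135, 0.001, 1.24]
force: [0.4, 0.8, -0.5]
grip_width: 0.0502
```

```bash
python3 go.py .5716 -.1388 .146 1.241
```

```text
t 2.22 pos [ 0.5734 -0.139   0.1736] rpy [3.1353e+00 1.0000e-03 1.2396e+00] F [ 0.42  0.83 -0.52] w 0.0502
tool delta mm [-0.4 -1.9 27.6] rot deg [ 0.36  0.06 -0.08]
```

Call:
step_arm(steps=[{"x":0,"y":-0.001,"z":0.007,"ax":0.3,"ay":0,"az":0,"claw":0.05},{"x":0,"y":0,"z":0.006,"ax":0,"ay":0,"az":0,"claw":0.05},{"x":0,"y":0,"z":0,"ax":0,"ay":0,"az":0,"claw":0.05}])

```text
time_s: 2.47
ee_pos: [0.5736, -0.1386, 0.1619]
eef_rot: [3.137, 0.001, 1.24]
force: [0.7, 1.0, 0.7]
grip_width: 0.0499
```

```bash
python3 go.py .5716 -.1388 .146 1.241
```

```text
t 2.47 pos [ 0.5736 -0.1386  0.1619] rpy [3.1369e+00 1.0000e-03 1.2403e+00] F [0.67 0.96 0.73] w 0.0499
tool delta mm [-0.8 -1.9 15.9] rot deg [ 0.27  0.06 -0.04]
```

Call:
step_arm(steps=[{"x":0,"y":-0.001,"z":0.006,"ax":0.2,"ay":0,"az":0,"claw":0.05},{"x":0,"y":0,"z":0.006,"ax":0,"ay":0,"az":0,"claw":0.05},{"x":0,"y":0,"z":0.003,"ax":0,"ay":0,"az":0,"claw":0.05},{"x":0,"y":0,"z":0,"ax":0,"ay":0,"az":0,"claw":0.05}])

```text
time_s: 2.8
ee_pos: [0.5731, -0.1384, 0.1459]
eef_rot: [3.139, 0.001, 1.241]
force: [0.6, 0.8, 3.2]
grip_width: 0.05
```

```bash
python3 go.py .5716 -.1388 .146 1.241;  python3 - <<'E'
from station import ctrl, vision
from h import *
o=ctrl.get_obs();par=vision.camera_params('wrist');p,d=vision.camera('wrist');cv2.imwrite('pics/wrist3.png',p[:,:,::-1])
np.save('pics/wrist3.npy',d);np.save('pics/wrist3T.npy',wristT(par,o))
p,d=vision.camera('scene');cv2.imwrite('pics/scene3.png',cv2.resize(p[150:290,160:380,::-1],None,fx=3.5,fy=3.5))
P=cloud(vision.camera_params('scene'),d);np.save('pics/scene3P.npy',P)
print(P[218:240:2,212:248:4,2].round(3))
E
```

```text
t 2.8 pos [ 0.5731 -0.1384  0.1459] rpy [3.1390e+00 9.0000e-04 1.2405e+00] F [0.59 0.75 3.16] w 0.05
tool delta mm [-0.9 -1.2 -0.1] rot deg [ 0.15  0.05 -0.03]
[[ 2.500e-01  2.460e-01  2.490e-01  2.490e-01  2.460e-01  2.440e-01
   2.430e-01  1.520e-01  1.530e-01]
 [ 1.000e-03  1.330e-01  1.350e-01  1.490e-01  1.840e-01  1.850e-01
   1.450e-01  1.440e-01  1.053e+00]
 [-1.000e-03  1.320e-01  1.320e-01  1.450e-01  1.770e-01  1.750e-01
   1.460e-01  1.420e-01  1.420e-01]
 [ 0.000e+00  1.330e-01  1.450e-01  1.470e-01  1.710e-01  1.720e-01
   1.430e-01  1.480e-01  1.330e-01]
 [ 1.470e-01  1.480e-01  1.500e-01  1.450e-01  1.670e-01  1.640e-01
   1.460e-01  1.510e-01  1.320e-01]
 [ 1.460e-01  1.460e-01  1.450e-01  1.470e-01  1.580e-01  1.540e-01
   1.470e-01  1.460e-01  1.290e-01]
 [ 1.450e-01  1.460e-01  1.440e-01  1.490e-01  1.460e-01  1.460e-01
   1.460e-01  1.440e-01  1.220e-01]
 [ 1.480e-01  1.450e-01  1.460e-01  1.470e-01  1.460e-01  1.470e-01
   1.450e-01  1.460e-01  5.400e-02]
 [ 1.460e-01  1.490e-01  1.460e-01  1.470e-01  1.440e-01  1.460e-01
   1.440e-01  1.440e-01  5.400e-02]
 [ 1.000e-03  1.260e-01  1.220e-01  1.320e-01  1.310e-01  1.300e-01
   1.300e-01  5.100e-02  4.900e-02]
 [ 2.000e-03 -1.000e-03  5.600e-02  1.300e-01  1.230e-01  1.250e-01
   1.270e-01  7.900e-02  7.400e-02]]
```

View pics/wrist3.png

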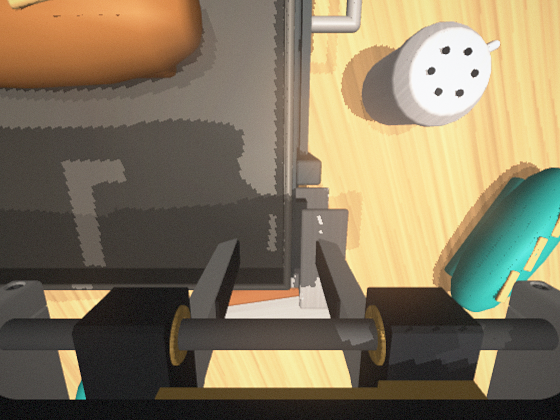

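View pics/scene3.png

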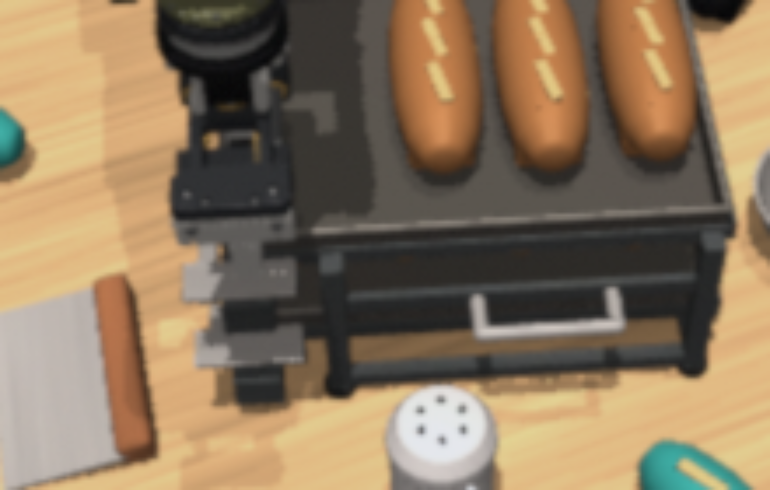

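The plate is down: depth reads 0.146 and the upward force is about 3 N. The tray hasn't moved. I'll slide in small steps.

Call:
step_arm(steps=[{"x":-0.004,"y":0,"z":0,"ax":0,"ay":0,"az":0,"claw":0.05},{"x":-0.004,"y":0,"z":0,"ax":0,"ay":0,"az":0,"claw":0.05},{"x":-0.003,"y":0,"z":0,"ax":0,"ay":0,"az":0,"claw":0.05}])

```text
time_s: 3.15
ee_pos: [0.5697, -0.1477, 0.147]
eef_rot: [3.139, -0.002, 1.242]
force: [0.5, 8.5, 0.4]
grip_width: 0.0501
```

```bash
python3 go.py .5731 -.1384 .146 1.241
```

```text
t 3.15 pos [ 0.5697 -0.1477  0.147 ] rpy [ 3.1389e+00 -1.8000e-03  1.2416e+00] F [0.51 8.49 0.44] w 0.0501
tool delta mm [9.9 0.2 1. ] rot deg [ 0.16 -0.1   0.03]
```

Call:
step_arm(steps=[{"x":-0.004,"y":0,"z":0.001,"ax":0,"ay":0,"az":0,"claw":0.05},{"x":-0.004,"y":0,"z":0.001,"ax":0,"ay":0,"az":0,"claw":0.05}])

```text
time_s: 3.32
ee_pos: [0.5682, -0.1531, 0.1468]
eef_rot: [3.137, -0.008, 1.242]
force: [2.2, 14.6, 10.9]
grip_width: 0.0494
```

```bash
python3 go.py .5731 -.1384 .146 1.241;  python3 - <<'E'
from station import ctrl, vision
from h import *
p,d=vision.camera('scene');cv2.imwrite('pics/scene4.png',cv2.resize(p[150:290,160:380,::-1],None,fx=3.5,fy=3.5))
P=cloud(vision.camera_params('scene'),d)
print(P[226:236:2,212:248:4,2].round(3))
E
```

```text
t 3.32 pos [ 0.5682 -0.1531  0.1468] rpy [ 3.137  -0.0078  1.2417] F [ 2.24 14.58 10.95] w 0.0494
tool delta mm [15.5 -0.1  0.9] rot deg [ 0.26 -0.45  0.04]
[[0.149 0.144 0.167 0.165 0.148 0.148 0.146 0.145 0.133]
 [0.144 0.143 0.157 0.157 0.147 0.145 0.147 0.148 0.13 ]
 [0.146 0.148 0.147 0.142 0.147 0.148 0.146 0.146 0.127]
 [0.148 0.146 0.143 0.147 0.147 0.146 0.148 0.151 0.054]
 [0.148 0.145 0.146 0.147 0.147 0.142 0.145 0.052 0.054]]
```

View pics/scene4.png

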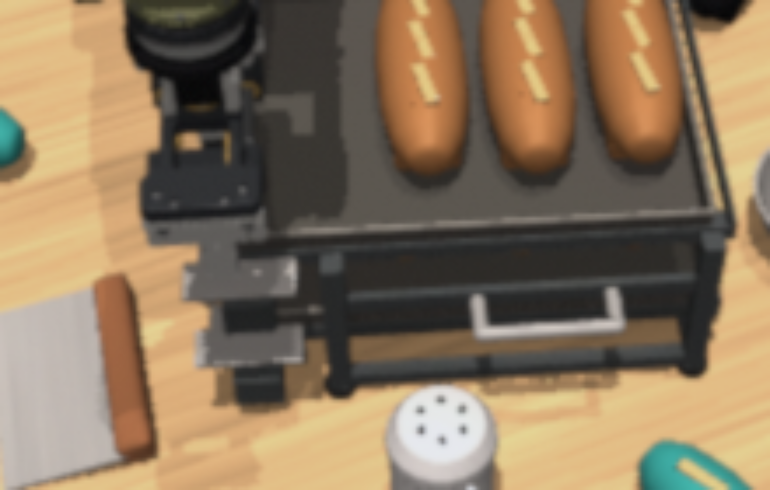

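Call:
step_arm(steps=[{"x":-0.004,"y":0,"z":0,"ax":0,"ay":0.4,"az":0,"claw":0.05},{"x":-0.004,"y":0,"z":0,"ax":0,"ay":0,"az":0,"claw":0.05}])

```text
time_s: 3.53
ee_pos: [0.5658, -0.1596, 0.1472]
eef_rot: [3.137, -0.019, 1.242]
force: [1.7, 6.8, 0.4]
grip_width: 0.0499
```

```bash
python3 go.py .5731 -.1384 .146 1.241;  python3 - <<'E'
from station import ctrl, vision
from h import *
p,d=vision.camera('top');cv2.imwrite('pics/top5.png',cv2.resize(p[140:320,170:420,::-1],None,fx=3.1,fy=3.1,interpolation=cv2.INTER_CUBIC))
np.save('pics/top5.npy',d)
E
```

```text
t 3.53 pos [ 0.5658 -0.1596  0.1472] rpy [ 3.1368 -0.0186  1.2423] F [1.71 6.78 0.41] w 0.0499
tool delta mm [22.4  0.1  1.6] rot deg [ 0.27 -1.07  0.07]
```

View pics/top5.png

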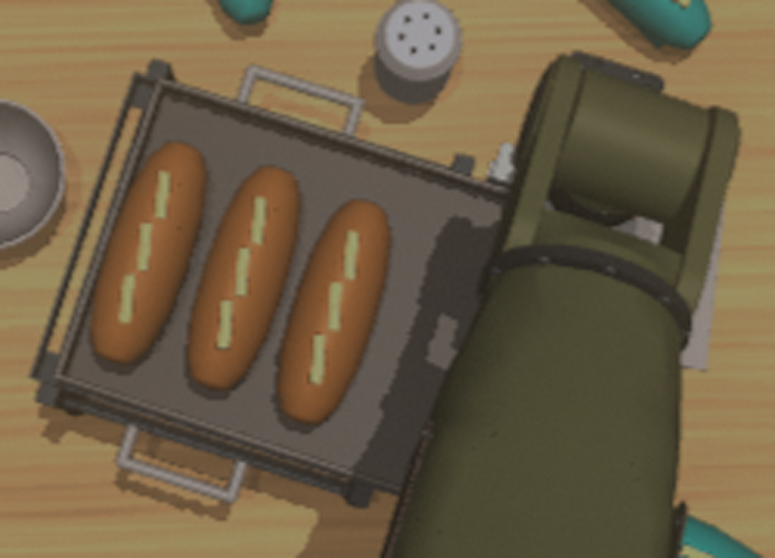

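Call:
step_arm(steps=[{"x":0,"y":0,"z":0.002,"ax":0,"ay":-0.6,"az":0,"claw":0.05}])

```text
time_s: 3.67
ee_pos: [0.5656, -0.1602, 0.1457]
eef_rot: [3.136, -0.009, 1.241]
force: [0.4, 4.5, 5.2]
grip_width: 0.0497
```

```bash
python3 go.py .5731 -.1384 .146 1.241
```

```text
t 3.67 pos [ 0.5656 -0.1602  0.1457] rpy [ 3.1363 -0.009   1.2414] F [0.36 4.46 5.21] w 0.0497
tool delta mm [23.   0.  -0.1] rot deg [ 0.3  -0.51  0.02]
```

Call:
step_arm(steps=[{"x":-0.006,"y":0,"z":0,"ax":0,"ay":-0.4,"az":0,"claw":0.05},{"x":-0.006,"y":0,"z":0,"ax":0,"ay":-0.2,"az":0,"claw":0.05},{"x":-0.006,"y":0,"z":0,"ax":0,"ay":-0.2,"az":0,"claw":0.05}])

```text
time_s: 3.92
ee_pos: [0.56, -0.1749, 0.1457]
eef_rot: [3.137, 0.001, 1.242]
force: [1.5, 7.0, 2.1]
grip_width: 0.05
```

```bash
python3 go.py .5731 -.1384 .146 1.241
```

```text
t 3.92 pos [ 0.56   -0.1749  0.1457] rpy [3.1373e+00 7.0000e-04 1.2425e+00] F [1.54 7.02 2.1 ] w 0.05
tool delta mm [38.8  0.6 -0.3] rot deg [0.25 0.04 0.08]
```

Call:
step_arm(steps=[{"x":-0.007,"y":0,"z":0,"ax":0,"ay":0,"az":0,"claw":0.05},{"x":-0.007,"y":0,"z":0,"ax":0,"ay":-0.2,"az":0,"claw":0.05},{"x":-0.007,"y":0,"z":0,"ax":0,"ay":-0.2,"az":0,"claw":0.05},{"x":-0.007,"y":0,"z":0,"ax":0,"ay":-0.2,"az":0,"claw":0.05}])

```text
time_s: 4.25
ee_pos: [0.5504, -0.1996, 0.1454]
eef_rot: [3.14, 0.005, 1.243]
force: [2.5, 8.6, 2.0]
grip_width: 0.0499
```

```bash
python3 go.py .5731 -.1384 .146 1.241;  python3 - <<'E'
from station import ctrl, vision
from h import *
p,d=vision.camera('top');cv2.imwrite('pics/top6.png',cv2.resize(p[140:320,170:420,::-1],None,fx=3.1,fy=3.1,interpolation=cv2.INTER_CUBIC))
E
```

```text
t 4.25 pos [ 0.5504 -0.1996  0.1454] rpy [3.1398 0.005  1.243 ] F [2.5  8.55 2.  ] w 0.0499
tool delta mm [65.3  1.8 -1. ] rot deg [0.1  0.29 0.12]
```

View pics/top6.png

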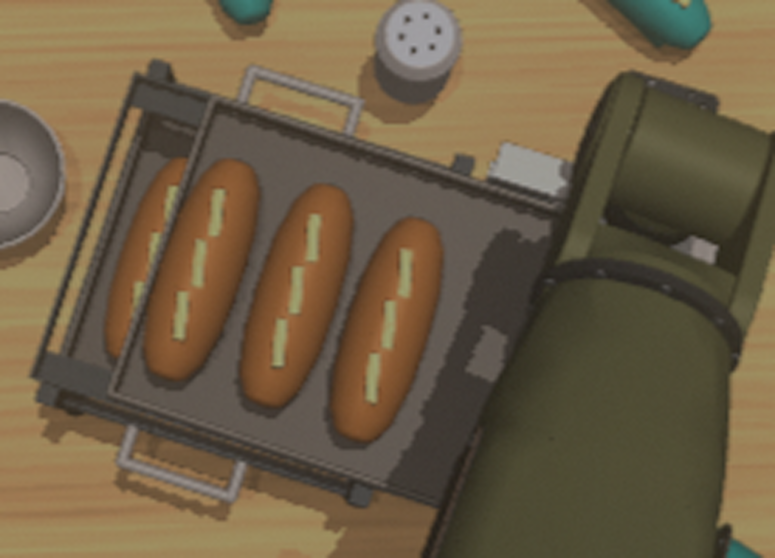

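The tray is straight, about 60 mm out, and the loaves haven't shifted. I'll continue.

Call:
step_arm(steps=[{"x":-0.008,"y":0,"z":0,"ax":0,"ay":0,"az":0,"claw":0.05},{"x":-0.008,"y":0,"z":0,"ax":0,"ay":0,"az":0,"claw":0.05},{"x":-0.008,"y":0,"z":0,"ax":0,"ay":0,"az":0,"claw":0.05},{"x":-0.007,"y":0,"z":0,"ax":0,"ay":0,"az":0,"claw":0.05},{"x":-0.005,"y":0,"z":0,"ax":0,"ay":0,"az":0,"claw":0.05}])

```text
time_s: 4.72
ee_pos: [0.538, -0.2325, 0.1454]
eef_rot: [-3.141, -0.002, 1.243]
force: [2.2, 8.3, 2.7]
grip_width: 0.0502
```

```bash
python3 go.py .5731 -.1384 .146 1.241
```

```text
t 4.72 pos [ 0.538  -0.2325  0.1454] rpy [-3.1407e+00 -1.8000e-03  1.2425e+00] F [2.16 8.28 2.67] w 0.0502
tool delta mm [100.4   2.8  -0.5] rot deg [-0.05 -0.1   0.09]
```

The tray is about 94 mm out. I'll back the finger off the wall and rise clear.

Call:
step_arm(steps=[{"x":0.004,"y":0,"z":0,"ax":0,"ay":0,"az":0,"claw":0.05},{"x":0.006,"y":0,"z":-0.003,"ax":0,"ay":0,"az":0,"claw":0.05},{"x":0,"y":0,"z":-0.02,"ax":0,"ay":0,"az":0,"claw":0.05},{"x":0,"y":0,"z":-0.04,"ax":0,"ay":0,"az":0,"claw":0.05},{"x":0,"y":0,"z":-0.04,"ax":0,"ay":0,"az":0,"claw":0.05}])

```text
time_s: 5.13
ee_pos: [0.5383, -0.2214, 0.2428]
eef_rot: [-3.124, -0.002, 1.241]
force: [-0.3, -1.5, 0.6]
grip_width: 0.0503
```

Call:
step_arm(steps=[{"x":-0.03,"y":0,"z":-0.02,"ax":0,"ay":0,"az":0,"claw":0.05},{"x":-0.04,"y":-0.01,"z":0,"ax":0,"ay":0,"az":0,"claw":0.05},{"x":-0.04,"y":-0.01,"z":0,"ax":0,"ay":0,"az":0,"claw":0.05},{"x":-0.04,"y":-0.01,"z":0,"ax":0,"ay":0,"az":0,"claw":0.05},{"x":-0.03,"y":-0.01,"z":0,"ax":0,"ay":0,"az":0,"claw":0.05}])

```text
time_s: 5.55
ee_pos: [0.4452, -0.3785, 0.2755]
eef_rot: [-3.138, 0.003, 1.253]
force: [0.6, 0.3, 0.8]
grip_width: 0.05
```

Call:
step_arm(steps=[{"x":0,"y":0,"z":0,"ax":0,"ay":0,"az":0,"claw":0.05},{"x":0,"y":0,"z":0,"ax":0,"ay":0,"az":0,"claw":0.05}])

```text
time_s: 5.72
ee_pos: [0.4418, -0.3825, 0.2759]
eef_rot: [-3.137, 0.005, 1.247]
force: [-0.5, -0.0, 0.3]
grip_width: 0.0502
```

```bash
python3 go.py .5731 -.1384 .146 1.241;  python3 - <<'E'
from station import ctrl, vision
from h import *
p,d=vision.camera('top');cv2.imwrite('pics/top7.png',cv2.resize(p[140:320,170:420,::-1],None,fx=3.1,fy=3.1,interpolation=cv2.INTER_CUBIC))
P=cloud(vision.camera_params('top'),d);np.save('pics/top7P.npy',P)
p,d=vision.camera('scene');cv2.imwrite('pics/scene7.png',cv2.resize(p[120:320,130:430,::-1],None,fx=2.6,fy=2.6))
E
```

```text
t 5.72 pos [ 0.4418 -0.3825  0.2759] rpy [-3.1373  0.0045  1.247 ] F [-0.53 -0.01  0.26] w 0.0502
tool delta mm [273.8  47.3 128.4] rot deg [-0.25  0.26  0.35]
```

View pics/top7.png

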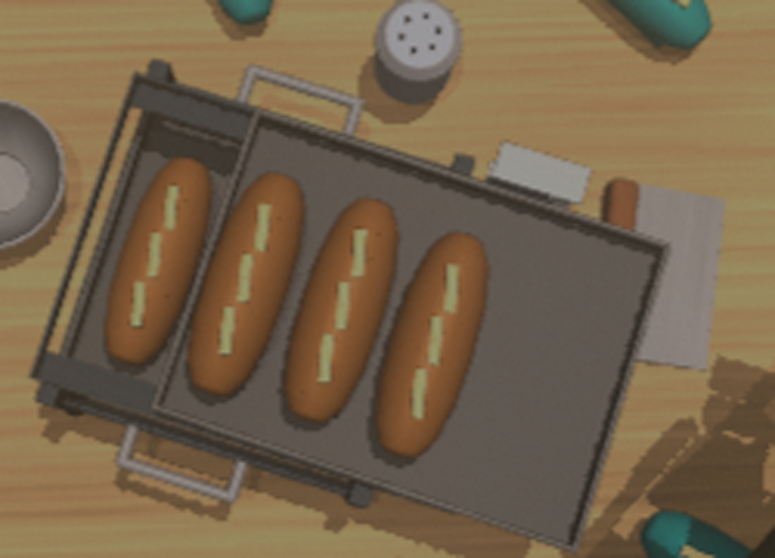

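View pics/scene7.png

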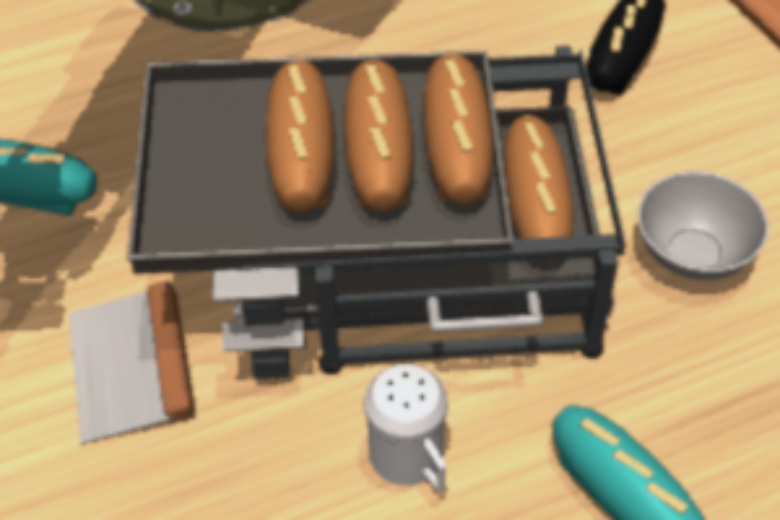

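Run:
```python
from station import vision
from h import *
par=vision.camera_params('top');f=210/np.tan(np.radians(par['fov_y'])/2);Rm=R.from_euler('xyz',par['attitude']).as_matrix()
def ray(u,v,z):
    D=Rm@np.array([(u-par['cx'])/f,-(v-par['cy'])/f,-1]);return par['origin']+D*(z-par['origin'][2])/D[2]
w=lambda a,b:ray(a/3.1+170-.34,b/3.1+140-.34,.16)[:2]
a0,b0=w(547,203),w(137,75);a,b=w(667,243),w(259,113)
print('shift fr',np.linalg.norm(a-a0),'br',np.linalg.norm(b-b0),'dyaw',np.arctan2(*(b-a))-np.arctan2(*(b0-a0)))
P=np.load('pics/top7P.npy');Q=P[220:300,290:375].reshape(-1,3);Q=Q[abs(Q[:,2]-.138)<.008]
A=np.c_[Q[:,:2]-Q[:,:2].mean(0),np.ones(len(Q))];print('tilt',np.linalg.lstsq(A,Q[:,2],rcond=None)[0],len(Q))
d=np.load('pics/top0.npy');P0=cloud(par,d)
for uv in [(304,150),(380,225),(170,198)]: print(P0[uv[1],uv[0]].round(3),P[uv[1],uv[0]].round(3))
```

```text
shift fr 0.09551476523859086 br 0.09879575841068607 dyaw 0.005942462735696985
tilt [-0.00110858 -0.0004959   0.1387417 ] 4453
[ 0.725 -0.066  0.103] [ 0.725 -0.065  0.106]
[ 0.542 -0.267  0.013] [ 0.526 -0.238  0.14 ]
[0.63  0.292 0.002] [0.629 0.291 0.007]
```

The tray has moved about 96–99 mm, and its floor is level and straight. The loaves are in place, the things around the carrier haven't moved, and the arm is clear. I'll hand it in.

```bash
python3 -c "
from station import ticket; print(ticket.hand_in())"
```

```text
the job is handed in; nothing more can be done
None
```

The top tray now sticks out about 10 cm farther than at the start, and I handed the job in at about 5.8 s of the 35 s allowed; the hand-in reports no verdict. I put the fingers either side of the tray's right wall. One fingertip held the thumb plate down about 12 mm while the other pushed the front wall from inside. I then backed the finger off the wall, rose and moved clear.

**Final checks, from the top and scene pictures:**
- **Travel and straightness:** the tray moved 96–99 mm (70–130 allowed), and its direction changed by about 0.006 rad.
- **Level:** the tray floor sits at 0.1387 m with a tilt of about 0.001 rad.
- **Loaves and surroundings:** the three loaves are in their places, and the shaker, scraper and bowl look unmoved. The tray now covers the point where I measured the scraper, so I checked that one only by eye.

**Less certain:** while the tray passed the nose, the measured vertical force dropped to about 0.4 N at times. I put that down to friction at the front wall and sensor noise. The plate measured about 0.146 m high (12 mm down) as the tray's front came over the nose. A short extra press just after gave 5 N. I did not measure the contact force on the catch separately.

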